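# Put the G-clamp away in the latched toolbox

## Task

The G-clamp left lying on the latched steel toolbox belongs inside it. Move it off the lid, unlatch the lid by pulling its T-knob up, giving it a quarter turn anticlockwise and pushing it fully down again, then swing the lid up until it leans back on its stop, without letting it slam either way. Lay the clamp flat on the middle of the rubber pad in the box without dropping it; the lid stays open, the latch undone with its knob down, and everything else, the grinding discs in the box included, stays where it is.

Things in the scene. Friction and masses are not known exactly. Their poses are not given: they have to be found in the camera images.
- toolbox: Sizes in mm. Dark steel toolbox fixed to the bench, 160 (x) by 300 (y) by 110 high, walls and floor 4 thick. Origin: centre of its underside; x from its front to its hinged back, y to the left. A keeper lip (20 by 50) juts inward from the middle of the front wall's top edge. The shut lid overhangs 6 in front, 3 elsewhere; its flat top is at z 113.5. It starts shut and latched.
- lid (a joint): Lid angle, rad: 0 shut, grows as the front edge rises, 1.78 (12 degrees past upright) on its stop (a slotted stay at one end). Lid 0.7 kg, 166 by 306, 3 thick, skirt 20 deep. It swings freely: it falls shut if let go before upright, and leans on the stop by itself after. Latched, it gives only 2 mm.
- lid_hinge (a point): Middle of the lid's hinge axis, which runs along the toolbox's y axis: 83 behind the toolbox's origin, 110.5 up. Turns with the lid.
- lid_bar (a point): Middle of the lid's bow handle: a level round steel bar, 10 in diameter, 100 long along the toolbox's y, 42 in front of the lid's front skirt (37 clear behind it, free above and below). Lid shut, it is 208 in front of the hinge axis and 4 below it. Moves and turns with the lid.
- latch (a joint): Turn of the latch, rad: 0 latched, 1.57 at most; grows anticlockwise seen from above the shut lid. Its cam under the lid is clear of the keeper from 1.3 on. It turns only with the knob pulled up: with the knob down its lugs are caught beside a gate, either latched (0 to 0.1) or undone (1.3 to 1.57).
- knob (a joint): How far the T-knob is pulled up along its axis, m: 0 down, 0.010 fully up; its lugs clear the gate from 0.007 on. Stays where it is left; about 2 N of friction to move it.
- knob_grip (a point): Centre of the T-knob's black crossbar, 56 long (this point's y axis), 14 wide, 14 high; when down, its centre is 31 above the lid's top. Latched, the bar lies along the toolbox's y. It turns about the vertical (lid shut) through this point, 47 in front of the toolbox's origin. Below it: a hub 26 in diameter and a gate 8 high on the lid.
- clamp_mid (a point): Rigid G-clamp, grey cast iron, 0.4 kg, lying flat on the lid behind the knob. Point: centre of its outline, half-way up. 120 long (x), 74 wide (y), 22 thick. Spine 14 wide, 95 long along x, centred at x 12.5, y 30; two arms 14 wide run from it to y -33, at x -28 and 53; screw 11 thick along x at y -19, from x -58 to its foot at 13, with a crossbar at x -54.
- clamp_spine (a point): Point on the clamp's spine, half-way up, 10 along x and 30 along y from clamp_mid, same axes. The spine is 14 wide (y) here; 33 clear between it and the screw's foot. The centre of mass is 22 from this point towards -y.
- pad: Flat black rubber pad, fixed, 144 by 122 by 6 thick, covering one half (left or right) of the toolbox's floor. Origin: centre of its underside; x and y as the toolbox's.
- discs: Stack of brown grinding discs in one piece, 115 in diameter, 27 high, loose, on the other half of the toolbox's floor. Origin: centre of its underside. Not to be disturbed.
- vice: Blue bench vice bolted to the bench at one end of the toolbox, 115 high. Origin: centre of its base's underside; it reaches 89 towards its -x, 66 towards +x and 57 to either side.
- tin: Plain steel tin standing at the other end of the toolbox, 76 in diameter, 105 high, loose. Origin: centre of its underside. Not to be disturbed.
- offcut: Offcut of angle steel lying on the bench beside or in front of the toolbox, 40 (x) by 120 (y) by 40 high, loose. Origin: centre of its underside. Not to be disturbed.
Things that resemble listed ones, but are neither listed nor needed, are in the scene too. What is shaped like the part that bears clamp_mid but yellow is not meant.

How it is judged (in metres and radians):
On the way, in this order (a step that is already met when the one before it is completed fails the run):
1. the T-knob is pulled up (more than 6 mm) (value of joint knob above 0.006 m), for 0.05 s.
2. the latch is turned open (more than 1.2 rad) and the knob pushed back down (within 2.5 mm) with the lid still shut (value of joint latch above 1.2 rad and value of joint knob below 0.0025 m and value of joint lid below 0.1 rad), for 0.1 s.
3. the lid is open on its stop (within 0.06 rad) (value of joint lid above 1.72 rad), for 0.2 s.
At the end, for the whole second after the job is handed in: Lid resting open on its stop (within 0.06 rad), latch undone (turned more than 1.2 rad) with the knob down (within 2.5 mm), clamp lying flat (within 0.12 rad) and still on the rubber pad in the box, its centre within 35 mm of the pad's centre each way (value of joint lid above 1.72 rad and value of joint latch above 1.2 rad and value of joint knob below 0.0025 m and x of clamp_mid in the frame of pad between -0.035 and 0.035 m and y of clamp_mid in the frame of pad between -0.035 and 0.035 m and z of clamp_mid in the frame of pad below 0.023 m and angle between clamp_mid's own z axis and vertical below 0.12 rad and linear speed of clamp below 0.02 m/s); the robot touches nothing.
It fails at once if the lid slams (faster than 2.5 rad/s either way) (velocity of joint lid above 2.5 rad/s or velocity of joint lid below -2.5 rad/s).
It fails at once if the clamp is dropped (falls free faster than 0.8 m/s) (contact force between the fingers and clamp below 0.05 N and linear speed of clamp above 0.8 m/s).
It fails at once if the stack of discs, the tin or the offcut is pushed more than 20 mm (distance of any of discs, tin, offcut from where it was at the start of the episode above 0.02 m).
It also fails if it takes over 72 s, if anything falls off the work surface, if the arm or the gripper's body presses on something with over 40 N, if the wrist force passes 120 N, or if a joint passes its speed limit or range.

## Robot

A 7-joint arm with a two-finger parallel gripper is mounted at the origin on the work surface. World frame = base frame: x ahead of the robot, y to its left, z up, the work surface at z = 0. Lengths are in m, angles in degrees, forces in N, time in s.
With the tool pointing down it reaches from about 0.425 to 0.8 m from the base axis. Payload 8.3 kg.
Tool frame: the origin (TCP) lies midway between the tips of the shut fingers; the grasp point (between the pads) lies 19 mm behind it; x points along the fingers, y is the direction in which the jaws open and shut, and the axes are right-handed (so a half turn about x gives the same grasp; the last joint's range is limited). The gripper opens to 85 mm and grips with 20 to 120 N. Pads are 22 mm wide; open, the fingers measure 114 mm over their backs; the gripper's body (76 mm by 85 mm) begins 54 mm behind the grasp point. The pads swing forward as they close: fully open they stand 13 mm farther back than shut.
Start: joints at [66.297, 21.967, 0.94, 78.501, -0.361, 79.538, -2.664], TCP at [0.215, -0.587, 0.231] pointing down, gripper open.
Joint ranges: [-169.22, 169.22], [-14.56, 117.87], [-87.37, 89.26], [10.42, 133.3], [-82.24, 262.24], [0.94, 117.77], [-172.7, 172.7]. Speed limits (degrees/s): [136.94, 136.94, 172.46, 172.46, 180, 180, 180].

## Interface

Orientations are given as [roll, pitch, yaw] about the fixed x, y, z axes, in that order (R = Rz(yaw) Ry(pitch) Rx(roll)).
In Python, from station import manip, optics, ticket gives the robot as it stands.
- The arm moves only by the tool send_rows, never from a script. Its argument "moves" is a list of rows, each a list of 4 numbers: the shift along the tool's x, y, z in mm, then the turn about the tool's x in rad. A call has 1 to 5 rows; each row is the pose to reach, as a shift and turn from the pose commanded when the call began, along the tool's axes at that moment; what a row does not reach only later rows make up. A row lasts 1/10 s, in which the tool goes at most 50 mm and 8.59 degrees, less where a joint would pass 70% of its speed; a pose out of reach is approached as far as the arm can. A call with a gripper value outside its range is refused whole. "gripper" is the closure, from -1 (fully open) to 1 (shut), so that 0 is half open, set as the call begins (left out, the last holds). The fingers move at their own pace and stop on an object; the grip force is fixed at half the most. Time passes only in rows, so rows that repeat a pose let the fingers close. It gives the time, the measured TCP pose, the force and the opening at its end, in the units of the state.
- manip.read_state(): the state, without advancing time (a new reading comes with each control period).
- optics.grab_frame(name): name is "scene" or "side" or "wrist"; returns a dict with "pixels" (400x640x3 uint8, blue, green, red), "z_map" (400x640 float32, m along the optical axis (not along the pixel's ray), 0 where there is no reading), "intrinsics" (3x3 intrinsics, pixels), "camera_from_world" (4x4, takes a point from world to camera coordinates). Camera axes: x right, y up, looking along -z (the intrinsics and any distortion apply to the point x, -y, -z); pixel columns grow to the right and rows downward; lengths in m; the calibration is good to about 2 mm. A picture is of the moment at which its call begins.
- ticket.close_job(): hands the job in, once; it reports no verdict.
The state is a dict: "time_s": time; "joints": joint angles; "joint_velocities": joint speeds; "joint_efforts": joint torques, N m; "tcp_pos": TCP position; "ee_rot": TCP orientation; "ft_force": force on the tool from outside, world axes, zero at the start; "wrist_torque": the same for the moment, N m; "opening": finger opening in m.
Only numpy, scipy, OpenCV 4.12 (cv2) and the standard library are available. Lean on these libraries where they do the work, as an engineer would, in place of code of your own. Each camera call takes 0.05 s, during which the arm holds its last target. There are 200 camera calls.

## Working session

There is one attempt and no reset: what is moved stays moved. The work goes in short steps, Python scripts to look and compute and a tool call to move; the robot and the scene stay as the last step left them, time stands still between calls to the robot, and variables do not carry over. Pictures are saved under pics/ and viewed, about 8 in all and at most 12, crops included, and the job is handed in when it is done.

Besides the shell and the picture viewer there is one more tool, called after ">>>" as name([rows], argument=value, ...), one row to a line, values as JSON. send_rows: Moves the arm, as the interface text tells. Its arguments: {"type":"object","properties":{"moves":{"type":"array"},"gripper":{"type":"number"}},"required":["moves"]}

```bash
ls; mkdir -p pics
cat > h.py <<'E'
import numpy as np, cv2
from station import manip, optics, ticket
from scipy.spatial.transform import Rotation as Rn
def grab(n,save=None):
    f=optics.grab_frame(n)
    if save: cv2.imwrite('pics/'+save,f['pixels'])
    np.savez('/tmp/%s.npz'%n,**f)
    return f
def load(n): return dict(np.load('/tmp/%s.npz'%n))
def cloud(f):
    z=f['z_map'].astype(float);K=f['intrinsics'];h,w=z.shape
    u,v=np.meshgrid(np.arange(w),np.arange(h))
    p=np.stack([(u-K[0,2])/K[0,0]*z,-(v-K[1,2])/K[1,1]*z,-z,np.ones_like(z)],-1)
    P=(p@np.linalg.inv(f['camera_from_world']).T)[...,:3]
    P[z==0]=np.nan
    return P
def ray(f,u,v,zp):
    K=f['intrinsics'];T=np.linalg.inv(f['camera_from_world'])
    d=T[:3,:3]@np.array([(u-K[0,2])/K[0,0],-(v-K[1,2])/K[1,1],-1]);o=T[:3,3]
    return o+d*(zp-o[2])/d[2]
def tool():
    s=manip.read_state();return np.array(s['tcp_pos']),Rn.from_euler('xyz',s['ee_rot'],degrees=True).as_matrix(),s
E
python3 - <<'E'
from h import *
p,R,s=tool();print(s);print(R.round(3))
for n in('scene','side'):
    f=grab(n,n+'0.png');print(n,np.linalg.inv(f['camera_from_world'])[:3,3])
E
```

```text
pics
{'time_s': 0.0, 'joints': array([66.29744606, 22.01600017,  0.94044003, 78.56149392, -0.36044037,
       79.5390358 , -2.6643702 ]), 'joint_velocities': array([ 0.02276432,  0.00354243, -0.11326772,  0.09101811, -0.01456669,
       -0.06692559,  0.01847643]), 'joint_efforts': array([-1.05731972e-04, -6.27592134e+01,  8.44218414e-01, -3.71833169e+01,
        1.66049448e-02,  1.44170594e-02,  7.37231460e-06]), 'tcp_pos': array([ 0.21460663, -0.58645728,  0.2302696 ]), 'ee_rot': array([-88.2399906 ,  89.88634066, 111.86017421]), 'ft_force': array([ 0.14038595, -0.05198566, -0.78223289]), 'wrist_torque': array([0.00607223, 0.02763376, 0.0166563 ]), 'opening': 0.08514180198837834}
[[-0.001  0.344 -0.939]
 [ 0.002 -0.939 -0.344]
 [-1.    -0.002  0.   ]]
scene [1.26103915 0.14738775 1.19080454]
side [0.4381411  0.72230224 0.96429446]
```

View pics/scene0.png

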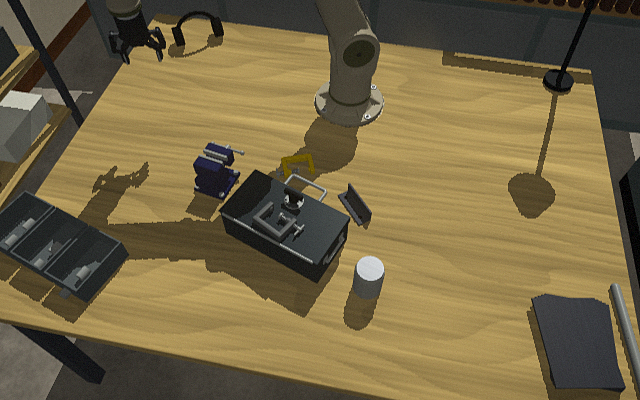

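View pics/side0.png

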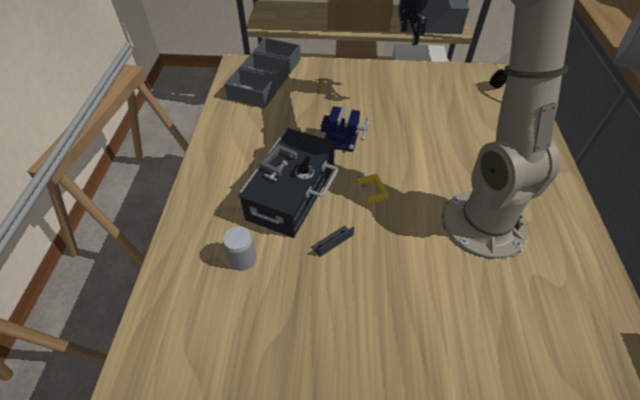

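Scene view: grey G-clamp on the lid at about (275,222), yellow look-alike on the bench at (298,163), T-knob at (293,200), bow handle at (306,185), vice at (215,170), tin at (369,277) and offcut at (355,203). The grey clamp fits: it lies on the lid behind the knob. Next I measure the lid plane, knob and clamp, and crop for confirmation.

Run:
```python
from h import *
crops=[]
for n,(x0,x1,y0,y1) in dict(scene=(190,390,140,300),side=(210,410,90,280)).items():
    f=load(n);P=cloud(f);z=P[...,2]
    m=np.zeros(z.shape,bool);m[y0:y1,x0:x1]=1
    px=f['pixels'].astype(int)
    dark=(px.max(-1)<75)
    lid=m&(z>.108)&(z<.119)&dark
    n_,l,st,_=cv2.connectedComponentsWithStats(cv2.morphologyEx(lid.astype(np.uint8),cv2.MORPH_CLOSE,np.ones((9,9))))
    k=1+np.argmax(st[1:,4]);q=P[(l==k)&lid]
    r=cv2.minAreaRect((q[:,:2]*1000).astype(np.float32));print(n,'lid rect',r,'z',np.median(q[:,2]),len(q))
    print(cv2.boxPoints(r).round())
    c=np.array(r[0])/1000
    near=m&(np.hypot(P[...,0]-c[0],P[...,1]-c[1])<.14)
    for a,b in((.124,.14),(.14,.165)):
        s=near&(z>a)&(z<b);q=P[s]
        print(a,b,len(q),cv2.minAreaRect((q[:,:2]*1000).astype(np.float32)),q[:,2].mean() if len(q) else 0)
        vv,uu=np.nonzero(s);print(' pix',uu.min(),uu.max(),vv.min(),vv.max())
    t=m&(z>.09)&(z<.108)&(np.hypot(P[...,0]-c[0],P[...,1]-c[1])<.17)
    s=t&(px.min(-1)>110);q=P[s];print('bright at .09-.108',len(q),q.mean(0) if len(q) else 0)
    crops.append(cv2.resize(f['pixels'][y0:y1,x0:x1],(600,480 if n=='scene' else 570),interpolation=cv2.INTER_CUBIC))
cv2.imwrite('pics/crop1.png',crops[0])
```

```text
scene lid rect ((556.7195434570312, -77.74960327148438), (309.51220703125, 210.93603515625), 70.50687408447266) z 0.11280555001595938 4684
[[ 406. -188.]
 [ 605. -259.]
 [ 708.   33.]
 [ 509.  103.]]
0.124 0.14 621 ((590.8548583984375, -77.2074966430664), (117.67296600341797, 120.46125030517578), 61.868133544921875) 0.13235622816724268
 pix 252 304 195 239
0.14 0.165 124 ((553.6690063476562, -104.61659240722656), (48.67303466796875, 128.128662109375), 32.51885986328125) 0.1484313289171201
 pix 256 302 188 215
bright at .09-.108 17 [ 0.46225993 -0.03710261  0.10672926]
side lid rect ((571.55322265625, -85.32966613769531), (311.6280822753906, 169.41036987304688), 70.27283477783203) z 0.1144030228888856 3680
[[ 439. -203.]
 [ 599. -261.]
 [ 704.   33.]
 [ 544.   90.]]
0.124 0.14 509 ((577.8218994140625, -73.24276733398438), (118.3037109375, 144.03707885742188), 61.36699295043945) 0.132760192554836
 pix 259 311 144 179
0.14 0.165 99 ((565.0910034179688, -98.30528259277344), (54.931861877441406, 124.99783325195312), 51.67673110961914) 0.14947490647060757
 pix 269 309 148 171
bright at .09-.108 12 [ 0.46639153 -0.03480083  0.10674807]
```

View pics/crop1.png

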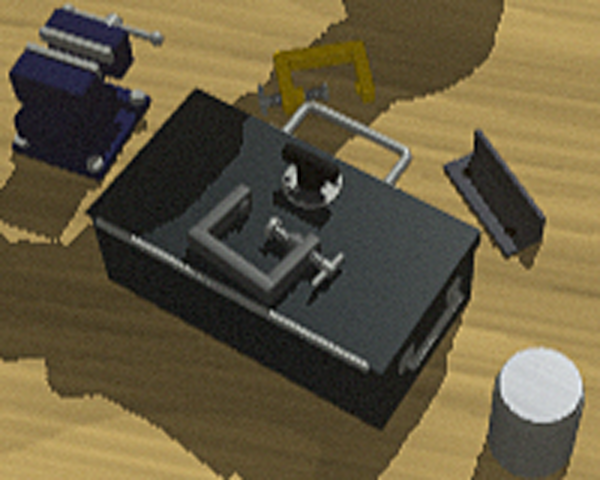

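The crop confirms it: the grey clamp lies on the lid with its spine to the back at crop (240,265), its screw crossbar at the +y end (325,265), and its opening facing the knob. The yellow clamp lies on the bench in front. Now positions in the box frame, and free bench space.

Run:
```python
from h import *
yaw=np.radians(-19.6);ex=np.array([np.cos(yaw),np.sin(yaw)]);ey=np.array([-ex[1],ex[0]]);o=np.array([.573,-.086])
img={}
for n in('scene','side'):
    f=load(n);P=cloud(f);px=f['pixels'].astype(int);z=P[...,2]
    B=np.stack([(P[...,:2]-o)@ex,(P[...,:2]-o)@ey],-1)
    inb=(abs(B[...,0])<.083)&(abs(B[...,1])<.15)
    kn=inb&(z>.142)&(z<.16);b=B[kn]
    print(n,'knob',len(b),np.median(b,0),b.min(0),b.max(0))
    top=inb&(z>.129)&(z<.139)&(B[...,0]>-.03);b=B[top]
    print(' clamp',len(b),b.min(0),b.max(0), cv2.minAreaRect((b*1000).astype(np.float32)))
    sp=top&(B[...,0]>np.percentile(b[:,0],98)-.014);c=B[sp];print(' spine',c.min(0),c.max(0),c.mean(0),'slope',np.polyfit(c[:,1],c[:,0],1))
    bar=(z>.095)&(z<.115)&(B[...,0]<-.11)&(B[...,0]>-.15)&(abs(B[...,1])<.07);b=B[bar];print(' bar',len(b),b.mean(0),b.min(0),b.max(0),z[bar].mean())
    tin=(z>.095)&(z<.112)&(abs(B[...,0])<.12)&(B[...,1]>.17)&(B[...,1]<.35);print(' tin',tin.sum(),np.nanmedian(P[tin],0),B[tin].min(0),B[tin].max(0))
    m=(z>.015)&(P[...,0]>.3)&(P[...,0]<.9)&(abs(P[...,1])<.6)
    for p in P[m]:
        pass
    q=P[m];img[n]=q
occ=np.zeros((31,61),int)
for q in img.values():
    for p in q: occ[int((p[0]-.3)/.02),int((p[1]+.6)/.02)]+=1
for i in range(30): print('x%.2f'%(.3+.02*i),''.join('#' if v>2 else '.' for v in occ[i]))
```

```text
scene knob 111 [-0.04518902  0.00561921] [-0.05529103 -0.02265641] [-0.04004596  0.0319509 ]
 clamp 471 [-0.00544981 -0.05197881] [0.07683358 0.07172905] ((38.04591751098633, 10.775543212890625), (117.64600372314453, 71.85829162597656), 81.80845642089844)
 spine [ 0.06040134 -0.05197881] [0.07683358 0.04371115] [0.06723129 0.0055087 ] slope [0.07945656 0.06679359]
 bar 153 [-0.12349781  0.00217383] [-0.13299344 -0.05703955] [-0.11029073  0.06237453] 0.10904328605701318
 tin 610 [0.68487023 0.16107386 0.10403552] [-0.01494522  0.23319559] [0.05570677 0.30492737]
side knob 90 [-0.05150788  0.00511119] [-0.05885001 -0.02777742] [-0.04318796  0.03043015]
 clamp 370 [-0.00671149 -0.05292456] [0.07392414 0.07012639] ((36.545623779296875, 7.817607879638672), (118.33084869384766, 70.57481384277344), 80.85131072998047)
 spine [ 0.05806824 -0.05022289] [0.07392414 0.04187779] [0.06455702 0.00732651] slope [0.06726998 0.06406416]
 bar 138 [-0.12580934  0.00609204] [-0.13283262 -0.05613179] [-0.11046628  0.06193366] 0.11111877651410332
 tin 586 [0.67807312 0.1641693  0.10542902] [-0.0189455   0.
[... 1371 characters left out ...]
..................#.
x0.70 #.####........................##....####...................#.
x0.72 #...##...............................##....................#.
x0.74 ....##.....................................................#.
x0.76 ....#........................................................
x0.78 .####........................................................
x0.80 ##.##........................................................
x0.82 ...##........................................................
x0.84 ####.........................................................
x0.86 ####.........................................................
x0.88 .............................................................
```

>>> send_rows([
  [-2,-21,-38,0],
  [-3,-42,-75,0],
  [-4,-63,-113,0],
  [-6,-84,-151,0],
  [-7,-104,-188,0],
], gripper=0.15)

```text
time_s: 0.6
tcp_pos: [0.3565, -0.4229, 0.2381]
ee_rot: [-75.6, 90.0, 124.6]
ft_force: [0.7, -0.0, -0.5]
opening: 0.0364
```

>>> send_rows([
  [-2,-21,-38,0],
  [-3,-42,-75,0],
  [-4,-63,-113,0],
  [-6,-84,-151,0],
  [-7,-104,-188,0],
])

```text
time_s: 1.1
tcp_pos: [0.4972, -0.2606, 0.2452]
ee_rot: [-60.1, 90.0, 140.0]
ft_force: [0.1, -0.5, 0.5]
opening: 0.0363
```

>>> send_rows([
  [-2,-21,-38,0],
  [-3,-42,-75,0],
  [-4,-63,-113,0],
  [-6,-84,-151,0],
  [-7,-104,-188,0],
])

```text
time_s: 1.6
tcp_pos: [0.638, -0.0985, 0.252]
ee_rot: [-43.9, 90.0, 156.2]
ft_force: [1.0, 0.1, -0.5]
opening: 0.0365
```

>>> send_rows([
  [0,0,0,-0.15],
  [0,0,0,-0.3],
  [0,0,0,-0.45],
  [0,0,0,-0.6],
  [0,0,0,-0.75],
])

```text
time_s: 2.1
tcp_pos: [0.637, -0.1001, 0.2517]
ee_rot: [-72.0, 89.9, 171.4]
ft_force: [-0.3, 0.9, -0.6]
opening: 0.0365
```

>>> send_rows([
  [0,0,0,-0.055],
  [0,0,0,-0.055],
])

```text
time_s: 2.3
tcp_pos: [0.637, -0.1002, 0.2517]
ee_rot: [-87.5, 89.9, 158.8]
ft_force: [1.4, 0.5, 0.3]
opening: 0.036
```

Run:
```python
from h import *
f=grab('wrist','w1.png');p,R,s=tool();print(p,R.round(3),s['joints'].round(1),s['opening'],s['time_s'])
P=cloud(f);z=P[...,2];o=np.array([.5743,-.0822])
print(np.linalg.inv(f['camera_from_world'])[:3,3])
m=(z>.127)&(z<.142)&(np.hypot(P[...,0]-.61,P[...,1]+.09)<.1);q=P[m];print(len(q),cv2.minAreaRect((q[:,:2]*1000).astype(np.float32)) if len(q) else 0)
```

```text
[ 0.63700269 -0.10016193  0.25180954] [[-0.001  0.914 -0.405]
 [ 0.    -0.405 -0.914]
 [-1.    -0.001  0.   ]] [ 23.6  26.4 -26.2  71.8  11.4  84.3 -25.2] 0.0363849567930816 2.35
[ 0.66419058 -0.03944524  0.39396174]
6014 ((585.0928344726562, -74.4287109375), (116.97541046142578, 131.18492126464844), 61.46383285522461)
```

View pics/w1.png

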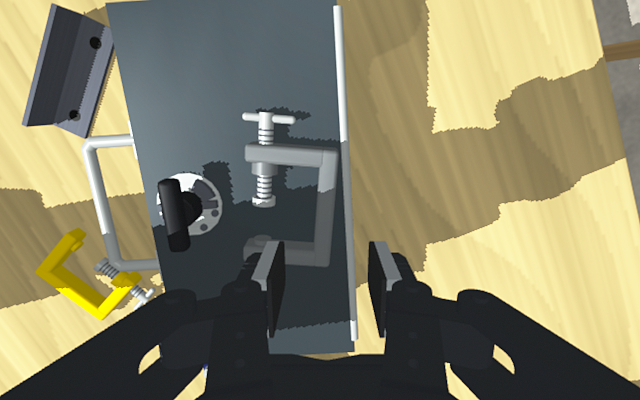

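Wrist view: the grey clamp's spine runs from about (337,150) to (329,266), with its inner edge near x 318. The knob bar runs from (170,185) to (180,245), and the bow handle bar from (90,145) to (105,265). I'll cast rays at the known heights.

Run:
```python
from h import *
f=load('wrist');P=cloud(f)
for n,u,v,zz in(('sp out up',337,150,.1355),('sp out lo',329,266,.1355),('sp in up',320,168,.1355),('sp in lo',315,240,.1355),('arm tip up',246,152,.1355),('arm tip lo',246,245,.1355),('knob a',170,183,.1515),('knob b',180,247,.1515),('bar a',92,148,.1115),('bar b',108,266,.1115),('box BR',352,350,.1135),('box TR',335,8,.1135)):
    r=ray(f,u,v,zz);print(n,r.round(4),'depth',P[v,u].round(4))
```

```text
sp out up [ 0.6578 -0.073   0.1355] depth [ 0.6576 -0.0739  0.1286]
sp out lo [ 0.6152 -0.1558  0.1355] depth [ 0.611  -0.1658  0.1133]
sp in up [ 0.6409 -0.0802  0.1355] depth [ 0.6407 -0.0806  0.1333]
sp in lo [ 0.6141 -0.1309  0.1355] depth [ 0.6137 -0.1317  0.1335]
arm tip up [ 0.5961 -0.0475  0.1355] depth [ 0.5959 -0.0475  0.1351]
arm tip lo [ 0.5625 -0.1129  0.1355] depth [ 0.5613 -0.1137  0.1326]
knob a [ 0.5412 -0.0449  0.1515] depth [ 0.5407 -0.0449  0.1505]
knob b [ 0.5232 -0.0901  0.1515] depth [ 0.5228 -0.0902  0.1507]
bar a [0.4784 0.0042 0.1115] depth [0.477  0.0046 0.1094]
bar b [ 0.4331 -0.0886  0.1115] depth [ 0.3542 -0.1054  0.0151]
box BR [ 0.5963 -0.253   0.1135] depth [ 0.5961 -0.2536  0.1127]
box TR [0.6962 0.0183 0.1135] depth [0.6961 0.018  0.1149]
```

>>> send_rows([
  [30,-1,13,0.06],
  [60,-1,13,0.06],
  [90,-1,13,0.06],
  [110,-1,13,0.06],
  [110,-1,13,0.06],
])

```text
time_s: 2.85
tcp_pos: [0.6288, -0.1115, 0.1386]
ee_rot: [-71.4, 89.6, 171.2]
ft_force: [-0.1, -0.1, 0.6]
opening: 0.036
```

Run:
```python
from h import *
f=grab('wrist','w2.png');p,R,s=tool();print(p,R.round(3),s['opening'],s['ft_force'])
```

```text
[ 0.6300802  -0.11152915  0.14098687] [[-0.003  0.889 -0.459]
 [ 0.001 -0.459 -0.889]
 [-1.    -0.003  0.001]] 0.03635602388595549 [ 0.47282593 -0.52884849  0.85672441]
```

View pics/w2.png

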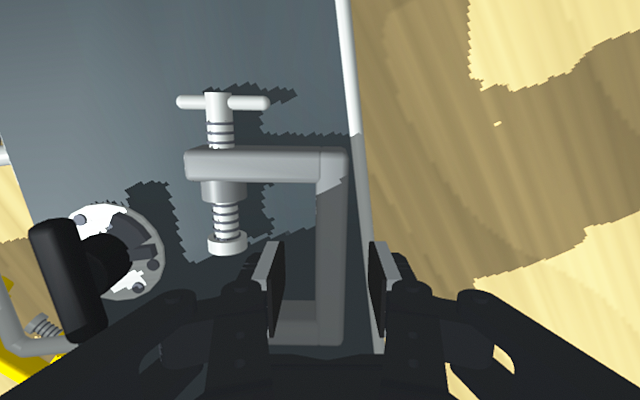

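Wrist view at z 0.141: the fingers straddle the spine (x 317–346) between the pads at x 275 and 375, and run parallel to it. The screw foot at (228,243) is clear. I'll go down and grip.

>>> send_rows([
  [8,0,0,0],
  [16,0,0,0],
  [23,0,0,0],
  [24,0,0,0],
  [24,0,0,0],
])

```text
time_s: 3.4
tcp_pos: [0.631, -0.1116, 0.1181]
ee_rot: [-80.4, 90.0, 162.4]
ft_force: [0.2, 0.8, 0.3]
opening: 0.0362
```

>>> send_rows([
  [0,0,0,0],
  [0,0,0,0],
  [0,0,0,0],
  [0,0,0,0],
  [0,0,0,0],
], gripper=1)

```text
time_s: 3.9
tcp_pos: [0.6314, -0.1116, 0.119]
ee_rot: [113.0, 89.9, -4.2]
ft_force: [-0.8, 0.3, 5.8]
opening: 0.0123
```

>>> send_rows([
  [-5,0,0,0],
  [-15,0,0,0],
  [-30,0,0,0],
  [-50,0,0,0],
  [-50,0,0,0],
])

```text
time_s: 4.4
tcp_pos: [0.633, -0.1116, 0.1724]
ee_rot: [110.0, 89.6, -7.3]
ft_force: [0.6, 0.6, -3.7]
opening: 0.0123
```

Run:
```python
from h import *
f=grab('side','s1.png');p,R,s=tool();print(p,R.round(3),s['opening'],s['ft_force'],s['joints'].round(1))
```

```text
[ 0.63226035 -0.11155055  0.17045986] [[ 0.004  0.889 -0.457]
 [-0.001 -0.457 -0.889]
 [-1.     0.004 -0.001]] 0.01266527794065364 [-0.6676367   0.53677673 -4.73210662] [ 24.7  28.  -25.2  80.   12.   74.5 -28.2]
```

>>> send_rows([
  [-5,-17,-18,0],
  [-10,-48,-52,0],
  [-10,-80,-87,0],
  [-10,-112,-122,0],
  [-10,-144,-157,0],
])

```text
time_s: 4.95
tcp_pos: [0.5736, 0.0954, 0.1775]
ee_rot: [-49.9, 89.9, -167.2]
ft_force: [0.1, 0.5, -4.8]
opening: 0.0125
```

>>> send_rows([
  [0,-32,-35,0],
  [0,-64,-70,0],
  [0,-96,-105,0],
  [0,-125,-137,0],
  [0,-143,-156,0],
])

```text
time_s: 5.45
tcp_pos: [0.5162, 0.3022, 0.1776]
ee_rot: [-99.7, 89.9, 143.3]
ft_force: [0.8, 0.6, -4.9]
opening: 0.0122
```

>>> send_rows([
  [20,0,0,0],
  [50,0,0,0],
  [80,0,0,0],
  [110,0,0,0],
  [135,0,0,0],
])

```text
time_s: 5.95
tcp_pos: [0.5179, 0.2972, 0.0407]
ee_rot: [-30.7, 89.9, -147.9]
ft_force: [0.6, -0.6, -5.1]
opening: 0.0124
```

>>> send_rows([
  [15,0,0,0],
  [25,0,0,0],
  [28,0,0,0],
  [28,0,0,0],
])

```text
time_s: 6.35
tcp_pos: [0.5193, 0.2983, 0.0157]
ee_rot: [156.3, 90.0, 39.1]
ft_force: [0.7, 0.1, -4.6]
opening: 0.0124
```

Run:
```python
from h import *
f=grab('side','s2.png');p,R,s=tool();print(p,R.round(3),s['opening'],s['ft_force'],s['joints'].round(1),s['time_s'])
P=cloud(f);m=(P[...,2]>.008)&(P[...,2]<.06)&(np.hypot(P[...,0]-p[0],P[...,1]-p[1])<.1);print(np.percentile(P[m][:,2],[5,50,95]))
cv2.imwrite('pics/s2c.png',cv2.resize(f['pixels'][150:350,200:500],(750,500)))
```

```text
[0.51958478 0.29848401 0.01630731] [[ 0.001  0.889 -0.457]
 [ 0.001 -0.457 -0.889]
 [-1.     0.001 -0.001]] 0.012648291641403978 [ 0.33160512  0.46945691 -4.04439891] [ -9.4  33.5 -31.4  95.3  20.2  56.8 -74.9] 6.4
[0.01958623 0.03073611 0.04139751]
```

View pics/s2c.png

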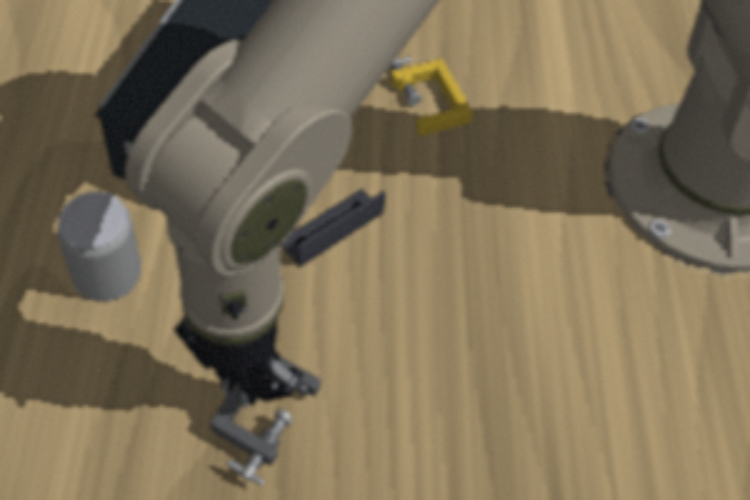

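The clamp is held level just above clear bench, with the tin and offcut untouched. I'll set it down slowly.

>>> send_rows([
  [3,0,0,0],
  [6,0,0,0],
  [8,0,0,0],
  [8,0,0,0],
])

```text
time_s: 6.8
tcp_pos: [0.5188, 0.2979, 0.0071]
ee_rot: [-36.1, 90.0, -153.4]
ft_force: [0.0, 0.2, -4.3]
opening: 0.0131
```

>>> send_rows([
  [1,0,0,0],
  [2,0,0,0],
  [2,0,0,0],
])

```text
time_s: 7.1
tcp_pos: [0.5191, 0.2981, 0.0055]
ee_rot: [148.1, 90.0, 30.9]
ft_force: [-0.5, -1.4, -3.0]
opening: 0.0124
```

>>> send_rows([
  [1,0,0,0],
  [1.5,0,0,0],
  [1.5,0,0,0],
])

```text
time_s: 7.4
tcp_pos: [0.5191, 0.2982, 0.0055]
ee_rot: [102.3, 89.9, -14.9]
ft_force: [-5.1, -4.6, 11.2]
opening: 0.0128
```

>>> send_rows([
  [0,0,0,0],
  [0,0,0,0],
  [0,0,0,0],
], gripper=0.15)

```text
time_s: 7.7
tcp_pos: [0.5193, 0.2983, 0.0041]
ee_rot: [156.5, 90.0, 39.3]
ft_force: [-0.5, 0.9, 0.4]
opening: 0.0368
```

>>> send_rows([
  [-20,0,0,0],
  [-60,0,0,0],
  [-105,0,0,0],
  [-150,0,0,0],
  [-195,0,0,0],
])

```text
time_s: 8.2
tcp_pos: [0.5188, 0.2981, 0.2007]
ee_rot: [-167.7, 90.0, 75.1]
ft_force: [-0.2, 0.2, 1.0]
opening: 0.0363
```

Run:
```python
from h import *
p,R,s=tool();print(p,R.round(3),s['opening'],s['ft_force'],s['joints'].round(1),s['time_s'])
f=grab('wrist','w3.png');P=cloud(f);z=P[...,2]
m=(z>.015)&(z<.03)&(np.hypot(P[...,0]-p[0]+.02,P[...,1]-p[1])<.1);q=P[m];print(len(q),q[:,2].mean(),cv2.minAreaRect((q[:,:2]*1000).astype(np.float32)))
# next: knob target
o=np.array([.5743,-.0822])
for yaw in(-20.5,):
    ex=np.array([np.cos(np.radians(yaw)),np.sin(np.radians(yaw))]);t=np.array([.532,-.0675])
    d=t-p[:2];print('to knob tool y,z',d@R[:2,1],d@R[:2,2],'turn',-(yaw-np.degrees(np.arctan2(R[1,1],R[0,1])))*np.pi/180)
```

```text
[0.51875554 0.29806115 0.20070098] [[ 0.     0.889 -0.457]
 [ 0.    -0.457 -0.889]
 [-1.    -0.    -0.   ]] 0.03628464551569134 [-0.17213495  0.15628174  0.99270289] [ -6.8  23.3 -35.   84.4  13.5  76.5 -70. ] 8.2
3940 0.020431332345733133 ((499.32537841796875, 319.614501953125), (117.74583435058594, 69.76283264160156), 62.87031173706055)
to knob tool y,z 0.1788718058839287 0.31908498961166837 turn -0.11692052336929447
```

>>> send_rows([
  [0,15,28,0],
  [0,36,64,0],
  [0,58,104,0],
  [0,79,140,0],
  [0,100,178,0],
])

```text
time_s: 8.75
tcp_pos: [0.5265, 0.0925, 0.1988]
ee_rot: [138.9, 90.0, 21.7]
ft_force: [0.3, 1.1, 0.2]
opening: 0.0362
```

>>> send_rows([
  [0,22,39,-0.06],
  [0,44,78,-0.117],
  [0,66,118,-0.117],
  [0,79,141,-0.117],
  [0,79,141,-0.117],
])

```text
time_s: 9.25
tcp_pos: [0.532, -0.0734, 0.1983]
ee_rot: [8.6, 89.9, -102.4]
ft_force: [0.9, -0.0, -0.2]
opening: 0.0366
```

Run:
```python
from h import *
f=grab('wrist','w4.png');p,R,s=tool();print(p,R.round(3),s['opening'],s['ft_force'],s['joints'].round(1))
cv2.imwrite('pics/w4.png',f['pixels'])
P=cloud(f);z=P[...,2];m=(z>.146)&(z<.157)&(np.hypot(P[...,0]-.5315,P[...,1]+.067)<.045);q=P[m];print(len(q),q[:,2].mean(),cv2.minAreaRect((q[:,:2]*1000).astype(np.float32)))
```

```text
[ 0.53216707 -0.07002186  0.19843313] [[-0.     0.935 -0.355]
 [-0.    -0.355 -0.935]
 [-1.    -0.     0.   ]] 0.036311959644844946 [0.64407222 1.00233186 0.0324792 ] [ 26.4  14.1 -26.4  94.4   6.5  73.1 -22. ]
2204 0.15031998452830828 ((528.2991333007812, -67.18234252929688), (55.147186279296875, 14.001667976379395), 69.95513153076172)
```

View pics/w4.png

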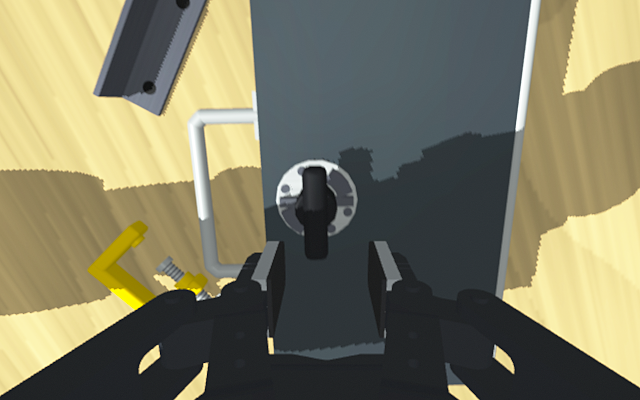

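Wrist view: the knob bar runs from (315,168) to (315,255) on its pale gate disc. The depth rectangle is 55×14 mm at (0.528,-0.067), and it matches the given size. The box yaw is -20.0°.

>>> send_rows([
  [15,-5,-1,-0.013],
  [35,-5,-1,-0.013],
  [50,-5,-1,-0.013],
  [60,-5,-1,-0.013],
  [60,-5,-1,-0.013],
])

```text
time_s: 9.8
tcp_pos: [0.5272, -0.0635, 0.1375]
ee_rot: [-92.5, 89.9, 157.8]
ft_force: [0.9, -0.4, 0.2]
opening: 0.0364
```

>>> send_rows([
  [0,0,0,0],
  [0,0,0,0],
  [0,0,0,0],
  [0,0,0,0],
], gripper=1)

```text
time_s: 10.2
tcp_pos: [0.5289, -0.0644, 0.1401]
ee_rot: [112.7, 89.9, 3.0]
ft_force: [-0.1, 2.0, 5.4]
opening: 0.0119
```

>>> send_rows([
  [-3,0,0,0],
  [-6,0,0,0],
  [-9,0,0,0],
  [-10,0,0,0],
])

```text
time_s: 10.6
tcp_pos: [0.5287, -0.0645, 0.1493]
ee_rot: [124.4, 89.9, 14.7]
ft_force: [3.2, 1.8, -3.1]
opening: 0.0124
```

>>> send_rows([
  [-1,0,0,0],
  [-1,0,0,0],
])

```text
time_s: 10.8
tcp_pos: [0.5287, -0.0645, 0.1503]
ee_rot: [121.7, 89.9, 11.9]
ft_force: [4.4, 2.2, -0.9]
opening: 0.0122
```

>>> send_rows([
  [0,-0.4,0,-0.145],
  [0,-0.7,0.1,-0.29],
  [0,-1.1,0.2,-0.435],
  [0,-1.4,0.4,-0.58],
  [0,-1.8,0.7,-0.725],
])

```text
time_s: 11.3
tcp_pos: [0.5262, -0.0645, 0.1502]
ee_rot: [93.2, 90.0, 25.3]
ft_force: [2.2, 3.2, 1.2]
opening: 0.0124
```

>>> send_rows([
  [0,-0.4,0,-0.145],
  [0,-0.7,0.1,-0.29],
  [0,-1.1,0.2,-0.435],
  [0,-1.4,0.4,-0.58],
  [0,-1.8,0.7,-0.725],
])

```text
time_s: 11.8
tcp_pos: [0.5244, -0.0662, 0.1501]
ee_rot: [-136.4, 90.0, -162.8]
ft_force: [-0.6, 0.4, 0.5]
opening: 0.012
```

Run:
```python
from h import *
p,R,s=tool();print(p,R.round(3),s['opening'],s['ft_force'],s['wrist_torque'],s['joints'].round(1),np.degrees(np.arctan2(R[1,1],R[0,1])))
```

```text
[ 0.52439856 -0.06617895  0.15005844] [[-0.     0.444  0.896]
 [-0.     0.896 -0.444]
 [-1.    -0.    -0.   ]] 0.011992773506415129 [-0.61133904  0.4154675   0.52551102] [ 0.35454714 -0.17257891  0.02692448] [ 36.2  17.4 -38.7  98.9  11.7  67.8  58. ] 63.6520127443931
```

>>> send_rows([
  [3,0,0,0],
  [6,0,0,0],
  [9,0,0,0],
  [11,0,0,0],
  [11,0,0,0],
])

```text
time_s: 12.3
tcp_pos: [0.5246, -0.0661, 0.14]
ee_rot: [-48.0, 89.9, -74.8]
ft_force: [-5.1, 1.4, 14.1]
opening: 0.0121
```

>>> send_rows([
  [0.5,0,0,0],
  [1,0,0,0],
  [1,0,0,0],
])

```text
time_s: 12.6
tcp_pos: [0.5247, -0.0662, 0.1398]
ee_rot: [-37.0, 89.9, -63.8]
ft_force: [-9.1, 1.0, 21.4]
opening: 0.012
```

>>> send_rows([
  [0,0,0,0],
  [0,0,0,0],
  [0,0,0,0],
], gripper=0.15)

```text
time_s: 12.9
tcp_pos: [0.5242, -0.0666, 0.1374]
ee_rot: [-133.0, 89.9, -159.8]
ft_force: [-0.2, -0.2, -0.1]
opening: 0.0364
```

>>> send_rows([
  [-20,0,0,0],
  [-50,0,0,0],
  [-75,0,0,0.145],
  [-80,0,0,0.29],
  [-80,0,0,0.435],
])

```text
time_s: 13.4
tcp_pos: [0.5251, -0.0665, 0.2188]
ee_rot: [34.0, 89.9, -18.1]
ft_force: [0.2, -0.1, -0.1]
opening: 0.0362
```

>>> send_rows([
  [0,0,0,0.145],
  [0,0,0,0.29],
  [0,0,0,0.435],
  [0,0,0,0.58],
  [0,0,0,0.725],
])

```text
time_s: 13.9
tcp_pos: [0.5242, -0.0665, 0.2171]
ee_rot: [-88.1, 89.9, 178.3]
ft_force: [-0.4, 1.0, -0.3]
opening: 0.0365
```

>>> send_rows([
  [0,0,0,0.145],
  [0,0,0,0.29],
  [0,0,0,0.29],
  [0,0,0,0.29],
])

```text
time_s: 14.3
tcp_pos: [0.5244, -0.0663, 0.2174]
ee_rot: [-68.1, 90.0, -177.6]
ft_force: [-0.6, -0.7, -0.2]
opening: 0.0364
```

Run:
```python
from h import *
f=grab('wrist','w5.png');p,R,s=tool();print(p,R.round(3),s['opening'],s['ft_force'],s['joints'].round(1),s['time_s'])
P=cloud(f);z=P[...,2];m=(z>.146)&(z<.170)&(np.hypot(P[...,0]-.528,P[...,1]+.067)<.045);q=P[m];print(len(q),np.median(q[:,2]),cv2.minAreaRect((q[:,:2]*1000).astype(np.float32)))
m=(z>.095)&(z<.116)&(abs((P[...,0]-.5725)*.94+(P[...,1]+.0833)*-.342+.125)<.018);q=P[m];
if len(q): print('bar',len(q),q.mean(0),np.percentile(q[:,2],95),cv2.minAreaRect((q[:,:2]*1000).astype(np.float32)))
```

```text
[ 0.52445634 -0.06623008  0.21751023] [[-0.001  0.942 -0.335]
 [ 0.    -0.335 -0.942]
 [-1.    -0.001  0.   ]] 0.03642394978516501 [ 0.42765364 -0.38951214 -0.22748873] [ 28.6  12.6 -29.   93.8   6.3  75.2 -21. ] 14.35
1864 0.15053799380907723 ((528.1738891601562, -67.51856994628906), (14.459796905517578, 55.77531433105469), 63.1827392578125)
bar 2424 [ 0.45993408 -0.03487883  0.10987349] 0.11176295753167691 ((458.9104309082031, -41.903038024902344), (120.10213470458984, 22.431888580322266), 67.08293151855469)
```

The latch is undone: the bar now lies at 1.45 rad from latched, and the knob top is back at 0.1505 as before. Next is the bow handle, gripped 27 mm off its middle to stay clear of the turned knob.

>>> send_rows([
  [0,-25,-10,0],
  [0,-55,-20,0],
  [0,-74,-28,0],
  [20,-74,-28,0],
  [50,-74,-28,0],
])

```text
time_s: 14.85
tcp_pos: [0.4655, -0.0145, 0.1691]
ee_rot: [94.5, 89.7, -15.0]
ft_force: [1.6, -0.8, -1.5]
opening: 0.0364
```

>>> send_rows([
  [30,0,0,0],
  [55,0,0,0],
  [70,0,0,0],
  [77,0,0,0],
  [77,0,0,0],
])

```text
time_s: 15.35
tcp_pos: [0.4639, -0.0148, 0.0902]
ee_rot: [-85.1, 89.9, 165.2]
ft_force: [-0.4, 0.0, 1.3]
opening: 0.0361
```

Run:
```python
from h import *
f=grab('side','s3.png');p,R,s=tool();print(p,R.round(3),s['opening'],s['ft_force'],s['joints'].round(1))
g=grab('wrist');a=cv2.resize(f['pixels'][110:260,230:430],(600,450));b=cv2.resize(g['pixels'],(560,350))
cv2.imwrite('pics/s3c.png',np.vstack([a[:240],np.pad(b,((0,0),(0,40),(0,0)))]))
```

```text
[ 0.46455918 -0.01476729  0.09105592] [[-0.     0.942 -0.337]
 [ 0.    -0.337 -0.942]
 [-1.    -0.    -0.   ]] 0.03613597612901552 [-0.58208573  0.27965734 -0.57974718] [ 26.1  12.  -31.1 112.1   7.3  57.8 -28. ]
```

View pics/s3c.png

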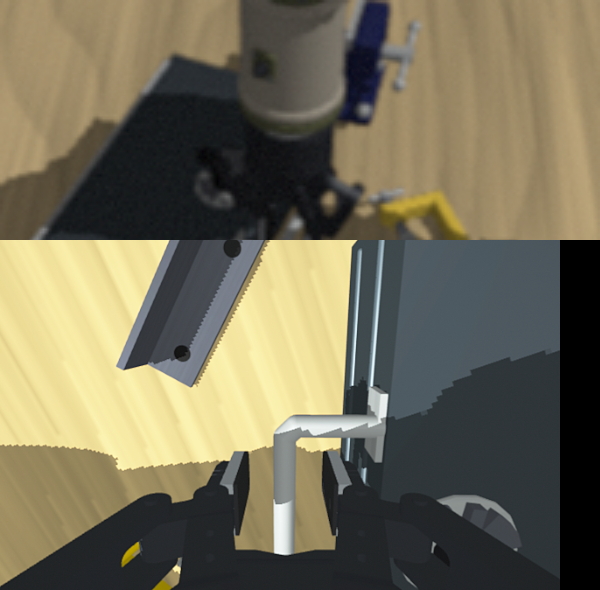

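The bar sits midway between the fingers, and the inner finger is clear of the skirt. I'll grip it while computing the arc.

>>> send_rows([
  [0,0,0,0],
  [0,0,0,0],
  [0,0,0,0],
  [0,0,0,0],
], gripper=1)

```text
time_s: 15.85
tcp_pos: [0.464, -0.0145, 0.0917]
ee_rot: [-48.9, 90.0, -158.7]
ft_force: [-5.8, 1.0, 8.7]
opening: 0.0079
```

Run:
```python
from h import *
p,R,s=tool();print(p,s['opening'],s['ft_force'])
th=np.r_[.03,.08,.15,np.linspace(.24,1.68,17),1.73,1.76,1.775,1.775,1.775];ph=np.r_[0,th]-.0192
x=-208*np.cos(ph);z=208*np.sin(ph)
for c in range(5):
    i=c*5;print([[int(round(-(z[k]-z[i]))),int(round(x[k]-x[i])),0,0] for k in range(i+1,i+6)],th[i:i+5].round(2))
```

```text
[ 0.46403095 -0.01447538  0.09173497] 0.00793245119947906 [-5.80720762  0.98490923  8.73921817]
[[-6, 0, 0, 0], [-17, 0, 0, 0], [-31, 2, 0, 0], [-50, 5, 0, 0], [-68, 10, 0, 0]] [0.03 0.08 0.15 0.24 0.33]
[[-18, 7, 0, 0], [-34, 15, 0, 0], [-51, 24, 0, 0], [-66, 35, 0, 0], [-80, 47, 0, 0]] [0.42 0.51 0.6  0.69 0.78]
[[-13, 13, 0, 0], [-25, 28, 0, 0], [-35, 44, 0, 0], [-44, 60, 0, 0], [-51, 77, 0, 0]] [0.87 0.96 1.05 1.14 1.23]
[[-6, 18, 0, 0], [-10, 36, 0, 0], [-12, 55, 0, 0], [-13, 73, 0, 0], [-12, 92, 0, 0]] [1.32 1.41 1.5  1.59 1.68]
[[1, 10, 0, 0], [2, 16, 0, 0], [3, 20, 0, 0], [3, 20, 0, 0], [3, 20, 0, 0]] [1.73 1.76 1.78 1.78 1.78]
```

>>> send_rows([
  [-6,0,0,0],
  [-17,0,0,0],
  [-31,2,0,0],
  [-50,5,0,0],
  [-68,10,0,0],
])

```text
time_s: 16.35
tcp_pos: [0.4729, -0.0177, 0.1597]
ee_rot: [-85.2, 89.9, 165.1]
ft_force: [1.9, 1.7, -6.5]
opening: 0.008
```

>>> send_rows([
  [-18,7,0,0],
  [-34,15,0,0],
  [-51,24,0,0],
  [-66,35,0,0],
  [-80,47,0,0],
])

```text
time_s: 16.85
tcp_pos: [0.5157, -0.0332, 0.2401]
ee_rot: [-75.5, 89.7, 174.8]
ft_force: [-11.1, 2.8, 2.4]
opening: 0.0075
```

>>> send_rows([
  [-13,13,0,0],
  [-25,28,0,0],
  [-35,44,0,0],
  [-44,60,0,0],
  [-51,77,0,0],
])

```text
time_s: 17.35
tcp_pos: [0.5902, -0.0601, 0.2941]
ee_rot: [87.8, 89.9, -21.9]
ft_force: [-9.5, 1.5, 15.0]
opening: 0.0077
```

>>> send_rows([
  [-7,18,0,0],
  [-11,36,0,0],
  [-13,55,0,0],
  [-14,73,0,0],
  [-13,92,0,0],
])

```text
time_s: 17.85
tcp_pos: [0.6777, -0.0915, 0.3055]
ee_rot: [113.2, 89.8, 3.4]
ft_force: [0.0, 0.7, 3.5]
opening: 0.0076
```

>>> send_rows([
  [1,8,0,0],
  [2,14,0,0],
  [3,18,0,0],
  [3,20,0,0],
  [3,20,0,0],
])

```text
time_s: 18.35
tcp_pos: [0.6965, -0.0985, 0.302]
ee_rot: [104.7, 89.8, -5.1]
ft_force: [0.8, -0.7, 4.6]
opening: 0.0076
```

Run:
```python
from h import *
p,R,s=tool();print(p,R.round(3),s['opening'],s['ft_force'],s['joints'].round(1))
f=grab('side');P=cloud(f);h=np.array([.5725,-.0833])+.083*np.array([.94,-.342])
d=P[...,:2]-h;bx=d@np.array([.94,-.342]);by=d@np.array([.342,.94]);z=P[...,2]
m=(z>.15)&(z<.27)&(abs(by)<.15)&(abs(bx)<.1);print(m.sum(),np.polyfit(z[m]-.1105,bx[m],1),np.median(bx[m]))
a=cv2.resize(f['pixels'][60:300,180:480],(750,600));cv2.imwrite('pics/s4.png',a)
```

```text
[ 0.69647259 -0.09853964  0.30204481] [[ 0.003  0.941 -0.339]
 [-0.    -0.339 -0.941]
 [-1.     0.003 -0.001]] 0.007592284904605764 [ 0.75041983 -0.66737631  4.5861079 ] [ 19.5  34.1 -26.9  54.2  14.8  94.3 -21.9]
2319 [ 0.22308854 -0.0020746 ] 0.01872666105593835
```

View pics/s4.png

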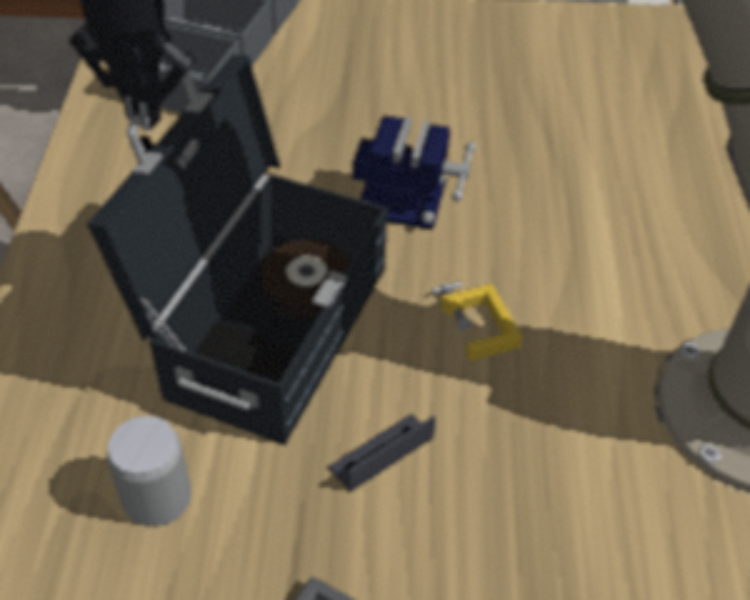

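The side view and plane fit show the lid at about 1.79 rad, on its stop. The discs are at crop (305,270) on the vice half, so the pad is on the tin half near (235,340). I'll release, lift and go back to the clamp.

>>> send_rows([
  [0,0,0,0],
  [0,0,0,0],
  [0,0,0,0],
], gripper=0.15)

```text
time_s: 18.7
tcp_pos: [0.6957, -0.0981, 0.2997]
ee_rot: [-75.7, 90.0, 174.5]
ft_force: [-0.2, -0.2, 0.1]
opening: 0.036
```

>>> send_rows([
  [-15,0,0,0],
  [-40,0,0,0],
  [-65,0,0,0],
  [-70,-10,-15,0],
  [-70,-40,-45,0],
])

```text
time_s: 19.2
tcp_pos: [0.6743, -0.0445, 0.3691]
ee_rot: [48.3, 90.0, -61.7]
ft_force: [0.3, 0.7, -0.4]
opening: 0.0365
```

>>> send_rows([
  [0,-32,-33,0],
  [0,-64,-66,0],
  [0,-96,-99,0],
  [0,-128,-132,0],
  [0,-160,-165,0],
])

```text
time_s: 19.7
tcp_pos: [0.5768, 0.1695, 0.3692]
ee_rot: [-45.5, 90.0, -155.2]
ft_force: [0.3, 0.2, -0.7]
opening: 0.0364
```

>>> send_rows([
  [0,-32,-33,0],
  [0,-64,-66,0],
  [0,-90,-92,0.06],
  [0,-101,-103,0.12],
  [0,-101,-103,0.122],
])

```text
time_s: 20.2
tcp_pos: [0.5153, 0.3021, 0.3693]
ee_rot: [-89.0, 89.9, 154.6]
ft_force: [-0.1, -0.3, 1.1]
opening: 0.0362
```

Run:
```python
from h import *
p,R,s=tool();print(p,R.round(3),s['opening'],s['ft_force'],s['joints'].round(1),s['time_s'])
o=np.array([.5725,-.0833]);ex=np.array([.94,-.342]);ey=np.array([.342,.94])
for n in('scene','side'):
    f=grab(n,n+'5.png');P=cloud(f);d=P[...,:2]-o;bx=d@ex;by=d@ey;z=P[...,2]
    m=(z>.15)&(z<.27)&(abs(by)<.15)&(abs(bx-.083)<.1);print('lid',m.sum(),np.polyfit(z[m]-.1105,bx[m],1)[0])
    fl=(abs(bx)<.074)&(abs(by)<.144)&(z<.05);zz=z[fl]
    for a in np.arange(-.14,.15,.02):
        k=fl&(abs(by-a-.01)<.01);print('%.2f:%d %.4f'%(a,k.sum(),np.median(z[k]) if k.sum() else 0),end=' ')
    k=fl&(abs(z-.010)<.0025);print('\npad',k.sum(),by[k].min(),by[k].max(),bx[k].min(),bx[k].max())
d=np.array([.519,.298])-p[:2];print('clamp',d@R[:2,1],d@R[:2,2])
```

```text
[0.51533947 0.30211209 0.36932091] [[-0.001  0.895 -0.445]
 [ 0.001 -0.445 -0.895]
 [-1.    -0.002  0.   ]] 0.03621623938602137 [-0.13995428 -0.32260094  1.08979756] [ -9.5  20.9 -35.2  65.8  11.8  96.7 -67.8] 20.2
lid 1567 0.25627641969909415
-0.14:36 0.0049 -0.12:55 0.0296 -0.10:59 0.0301 -0.08:73 0.0298 -0.06:85 0.0073 -0.04:72 0.0032 -0.02:68 0.0027 0.00:62 0.0033 0.02:63 0.0080 0.04:66 0.0090 0.06:79 0.0086 0.08:113 0.0090 0.10:139 0.0090 0.12:1 0.0344 0.14:0 0.0000 
pad 294 -0.11024682929941584 0.117629315689193 -0.07284751473405952 0.0037334281765255507
lid 1117 0.2498469704909322
-0.14:41 0.0319 -0.12:49 0.0320 -0.10:17 0.0327 -0.08:0 0.0000 -0.06:3 0.0245 -0.04:0 0.0000 -0.02:0 0.0000 0.00:0 0.0000 0.02:2 0.0100 0.04:15 0.0108 0.06:40 0.0109 0.08:0 0.0000 0.10:0 0.0000 0.12:0 0.0000 0.14:0 0.0000 
pad 45 0.03447222831677659 0.07715796590495722 -0.03226697311890285 0.07336019666580312
clamp 0.0051085392590094324 0.002052190036501376
```

Run:
```python
from h import *
f=load('wrist');P=cloud(f);p=np.array([.46456,-.01477,.09106]);R=np.array([[0,.942,-.337],[0,-.337,-.942],[-1,0,0]])
T=(P-p)@R
m=(f['z_map']>0)&(f['z_map']<.16)
for a in range(0,140,10):
    k=m&(abs(-T[...,0]*1000-a-5)<5)&(abs(T[...,1])<.12)
    if k.sum(): print(a,k.sum(),'y',T[k][:,1].min().round(3),T[k][:,1].max().round(3),'z',T[k][:,2].min().round(3),T[k][:,2].max().round(3))
f=load('scene');P=cloud(f);o=np.array([.5725,-.0833]);d=P[...,:2]-o;bx=d@np.array([.94,-.342]);by=d@np.array([.342,.94]);z=P[...,2]
for y0 in np.arange(.005,.05,.005):
    k=(abs(bx)<.07)&(abs(by-y0)<.0025)&(z<.03);print('%.3f %.4f'%(y0,np.median(z[k])),end='; ')
k=(abs(z-.028)<.006)&(by<-.01)&(by>-.15)&(abs(bx)<.07);print('discs y',by[k].min(),by[k].max())
k=(z>.09)&(z<.2)&(by>.12)&(by<.16)&(abs(bx)<.075);print('stay',[(bx[k&(abs(z-c)<.01)].min().round(3) if (k&(abs(z-c)<.01)).sum() else None,c) for c in(.1,.12,.14,.16,.18)], by[k&(z>.125)].min() if (k&(z>.125)).any() else None)
```

```text
0 2379 y -0.03 0.043 z -0.102 0.011
10 9044 y -0.032 0.113 z -0.1 0.037
20 64663 y -0.032 0.12 z -0.097 0.055
30 2527 y -0.031 0.1 z -0.012 0.027
40 2181 y -0.049 0.05 z -0.015 0.027
50 9991 y -0.053 0.054 z -0.014 0.013
60 6386 y -0.057 0.059 z -0.018 0.013
70 12451 y -0.061 0.062 z -0.018 0.004
80 11994 y -0.064 0.063 z -0.019 -0.005
90 2025 y -0.022 0.022 z -0.021 -0.017
0.005 0.0028; 0.010 0.0028; 0.015 0.0032; 0.020 0.0038; 0.025 0.0081; 0.030 0.0083; 0.035 0.0085; 0.040 0.0087; 0.045 0.0097; discs y -0.14835165984599116 -0.03365841162220025
stay [(np.float64(-0.075), 0.1), (np.float64(-0.074), 0.12), (np.float64(0.069), 0.14), (np.float64(0.072), 0.16), (None, 0.18)] 0.1526488424786918
```

The knuckles reach ±64 mm, so I'll lay the clamp along the box's x (a quarter turn clockwise), which gives much more room. First, back down to the clamp.

>>> send_rows([
  [30,3,1,0.013],
  [75,5,2,0.013],
  [120,5,2,0.013],
  [165,5,2,0.013],
  [210,5,2,0.013],
])

```text
time_s: 20.8
tcp_pos: [0.5229, 0.2919, 0.1579]
ee_rot: [59.8, 90.0, -57.8]
ft_force: [0.4, 0.6, -0.0]
opening: 0.0361
```

>>> send_rows([
  [40,0,0,0],
  [70,0,0,0],
  [90,0,0,0],
  [100,0,0,0],
  [100,0,0,0],
])

```text
time_s: 21.3
tcp_pos: [0.522, 0.2925, 0.0584]
ee_rot: [-27.8, 89.8, -145.3]
ft_force: [0.9, -0.5, -0.0]
opening: 0.0364
```

Run:
```python
from h import *
p,R,s=tool();print(p,R.round(3),s['opening'],s['ft_force'],s['time_s'])
d=np.array([.519,.298])-p[:2];print('clamp',d@R[:2,1],d@R[:2,2],np.degrees(np.arctan2(R[1,1],R[0,1])))
f=grab('wrist');P=cloud(f);z=P[...,2];m=(z>.012)&(z<.028)&(np.hypot(P[...,0]-.5,P[...,1]-.32)<.09);q=P[m];print(cv2.minAreaRect((q[:,:2]*1000).astype(np.float32)))
```

```text
[0.52199972 0.29250155 0.05842612] [[-0.002  0.886 -0.463]
 [-0.001 -0.463 -0.886]
 [-1.    -0.001  0.002]] 0.0364178846157922 [ 0.90889743 -0.53679695 -0.00199996] 21.3
clamp -0.005204266829728927 -0.0034852345524025705 -27.57526356683502
((497.7450256347656, 320.750732421875), (118.00898742675781, 72.70606994628906), 62.51693344116211)
```

>>> send_rows([
  [0,-5,-3,0],
  [15,-5,-3,0],
  [35,-5,-3,0],
  [52,-5,-3,0],
  [52,-5,-3,0],
])

```text
time_s: 21.85
tcp_pos: [0.5173, 0.2982, 0.005]
ee_rot: [-33.2, 89.7, -150.7]
ft_force: [-0.3, -0.8, 0.2]
opening: 0.0365
```

>>> send_rows([
  [0,0,0,0],
  [0,0,0,0],
  [0,0,0,0],
  [0,0,0,0],
  [0,0,0,0],
], gripper=1)

```text
time_s: 22.35
tcp_pos: [0.5194, 0.2997, 0.0086]
ee_rot: [153.6, 89.9, 36.1]
ft_force: [-0.5, -0.1, 3.1]
opening: 0.0122
```

>>> send_rows([
  [-5,0,0,0],
  [-25,0,0,0],
  [-60,0,0,0],
  [-100,0,0,0],
  [-145,0,0,0],
])

```text
time_s: 22.85
tcp_pos: [0.5179, 0.2982, 0.1529]
ee_rot: [-32.3, 89.8, -149.8]
ft_force: [0.8, 1.5, -5.2]
opening: 0.0126
```

>>> send_rows([
  [-30,0,0,0],
  [-45,0,0,0],
  [-45,0,0,0],
  [-45,0,0,0],
])

```text
time_s: 23.25
tcp_pos: [0.5184, 0.2985, 0.1959]
ee_rot: [-26.1, 89.8, -143.6]
ft_force: [-0.0, -0.1, -5.8]
opening: 0.0122
```

Run:
```python
from h import *
p,R,s=tool();print(p,R.round(3),s['opening'],s['ft_force'],s['joints'].round(1),s['time_s'])
d=np.array([.5734,-.0282])-p[:2];print('place',d@R[:2,1],d@R[:2,2],np.degrees(np.arctan2(R[1,1],R[0,1])))
```

```text
[0.51840297 0.29854686 0.19588856] [[-0.002  0.887 -0.462]
 [-0.002 -0.462 -0.887]
 [-1.    -0.001  0.002]] 0.012161638180668446 [-0.03471985 -0.1337027  -5.81693163] [ -7.4  23.4 -34.4  84.7  13.4  76.2 -70.3] 23.25
place 0.19966506553265811 0.2644274692031275 -27.501588329544514
```

>>> send_rows([
  [0,12,16,0],
  [0,34,45,0],
  [0,58,77,0],
  [0,82,109,0],
  [0,106,141,0],
])

```text
time_s: 23.75
tcp_pos: [0.5467, 0.1231, 0.1949]
ee_rot: [-52.1, 89.7, -169.5]
ft_force: [0.5, 0.4, -6.1]
opening: 0.0118
```

>>> send_rows([
  [0,24,32,0],
  [0,48,64,0],
  [0,72,95,0],
  [0,88,116,0],
  [0,94,123,0],
])

```text
time_s: 24.25
tcp_pos: [0.5734, -0.0323, 0.1946]
ee_rot: [-46.0, 89.7, -163.9]
ft_force: [-0.1, 0.3, -5.0]
opening: 0.0122
```

>>> send_rows([
  [0,0,0,0.1],
  [0,0,0,0.24],
  [0,0,0,0.38],
  [0,0,0,0.52],
  [0,0,0,0.66],
])

```text
time_s: 24.75
tcp_pos: [0.5733, -0.0265, 0.1953]
ee_rot: [-33.9, 89.8, 170.5]
ft_force: [0.6, 0.8, -4.1]
opening: 0.0126
```

>>> send_rows([
  [0,0,0,0.14],
  [0,0,0,0.28],
  [0,0,0,0.42],
  [0,0,0,0.56],
  [0,0,0,0.7],
])

```text
time_s: 25.25
tcp_pos: [0.5733, -0.0264, 0.1952]
ee_rot: [8.1, 89.7, 172.5]
ft_force: [-0.1, 0.3, -5.3]
opening: 0.0123
```

>>> send_rows([
  [0,0,0,0.08],
  [0,0,0,0.08],
  [0,0,0,0.08],
  [0,0,0,0.08],
])

```text
time_s: 25.65
tcp_pos: [0.5741, -0.0269, 0.1969]
ee_rot: [10.0, 89.9, 170.2]
ft_force: [-1.0, 0.4, -5.3]
opening: 0.0123
```

Run:
```python
from h import *
f=grab('scene');g=grab('wrist')
p,R,s=tool();print(p,R.round(3),s['opening'],s['ft_force'],s['joints'].round(1),s['time_s'])
d=np.array([.5734,-.0282])-p[:2];print('place',d@R[:2,1],d@R[:2,2],np.degrees(np.arctan2(R[1,1],R[0,1])))
a=cv2.resize(f['pixels'][80:300,180:420],(480,440));b=cv2.resize(g['pixels'],(320,200));c=np.zeros((440,800,3),np.uint8);c[:,:480]=a;c[:200,480:]=b;cv2.imwrite('pics/p6.png',c)
```

```text
[ 0.57438052 -0.02718248  0.19744735] [[-0.001 -0.341 -0.94 ]
 [ 0.    -0.94   0.341]
 [-1.     0.     0.001]] 0.012312940245359786 [ 0.8531155  -0.06507668 -4.83557919] [  11.3   17.6  -14.7   89.1    4.6   73.9 -114. ] 25.75
place 0.0012908337562995002 0.0005749078942324023 -109.93187893899768
```

View pics/p6.png

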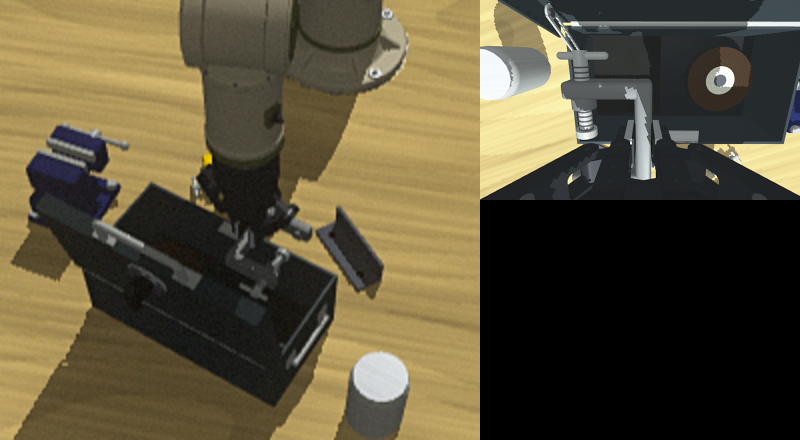

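The clamp is over the pad half, between the end wall and the discs; the discs, tin and offcut are undisturbed. Lowering.

>>> send_rows([
  [15,1,0,0],
  [35,1,0,0],
  [55,1,0,0],
  [75,1,0,0],
  [90,1,0,0],
])

```text
time_s: 26.25
tcp_pos: [0.5737, -0.0283, 0.1064]
ee_rot: [11.1, 89.9, 171.1]
ft_force: [-0.6, 0.9, -4.4]
opening: 0.0127
```

>>> send_rows([
  [18,0,0,0],
  [36,0,0,0],
  [54,0,0,0],
  [68,0,0,0],
  [75,0,0,0],
])

```text
time_s: 26.75
tcp_pos: [0.5735, -0.0282, 0.0314]
ee_rot: [14.1, 89.9, 174.1]
ft_force: [0.2, 0.1, -4.5]
opening: 0.0123
```

>>> send_rows([
  [3,0,0,0],
  [6,0,0,0],
  [8,0,0,0],
  [9,0,0,0],
  [9,0,0,0],
])

```text
time_s: 27.25
tcp_pos: [0.5744, -0.0282, 0.0241]
ee_rot: [-156.2, 90.0, 3.8]
ft_force: [0.1, -0.7, -5.4]
opening: 0.0124
```

>>> send_rows([
  [1.5,0,0,0],
  [3,0,0,0],
  [4,0,0,0],
  [4,0,0,0],
])

```text
time_s: 27.65
tcp_pos: [0.574, -0.0282, 0.0196]
ee_rot: [4.8, 90.0, 164.8]
ft_force: [-0.1, 0.3, -5.2]
opening: 0.0125
```

>>> send_rows([
  [1,0,0,0],
  [1,0,0,0],
  [1,0,0,0],
])

```text
time_s: 27.95
tcp_pos: [0.5742, -0.0281, 0.0188]
ee_rot: [-69.2, 90.0, 90.8]
ft_force: [0.0, -0.7, -4.3]
opening: 0.0126
```

>>> send_rows([
  [1,0,0,0],
  [1.5,0,0,0],
  [1.5,0,0,0],
])

```text
time_s: 28.25
tcp_pos: [0.5743, -0.0282, 0.0186]
ee_rot: [176.6, 90.0, -23.4]
ft_force: [-4.7, 0.3, 7.8]
opening: 0.0122
```

>>> send_rows([
  [0.5,0,0,0],
  [1,0,0,0],
  [1,0,0,0],
])

```text
time_s: 28.55
tcp_pos: [0.5743, -0.0282, 0.0185]
ee_rot: [167.6, 90.0, -32.4]
ft_force: [-9.7, -0.0, 16.1]
opening: 0.012
```

>>> send_rows([
  [-1,0,0,0],
  [-1,0,0,0],
])

```text
time_s: 28.75
tcp_pos: [0.5743, -0.0282, 0.0186]
ee_rot: [179.1, 90.0, -20.9]
ft_force: [-7.1, 0.2, 9.4]
opening: 0.0122
```

>>> send_rows([
  [0,0,0,0],
  [0,0,0,0],
  [0,0,0,0],
  [0,0,0,0],
], gripper=0.15)

```text
time_s: 29.15
tcp_pos: [0.5744, -0.0282, 0.0173]
ee_rot: [-143.6, 90.0, 16.4]
ft_force: [-0.1, -0.1, -0.0]
opening: 0.0361
```

>>> send_rows([
  [-10,0,0,0],
  [-30,0,0,0],
  [-60,0,0,0],
  [-95,0,0,0],
  [-135,0,0,0],
])

```text
time_s: 29.65
tcp_pos: [0.5736, -0.0281, 0.1537]
ee_rot: [7.5, 89.9, 167.5]
ft_force: [1.3, 0.2, -0.0]
opening: 0.0364
```

>>> send_rows([
  [-40,0,0,0],
  [-80,0,0,0],
  [-110,0,0,0],
  [-120,0,0,0],
  [-120,0,0,0],
])

```text
time_s: 30.15
tcp_pos: [0.5749, -0.0281, 0.2746]
ee_rot: [-161.0, 89.8, -1.0]
ft_force: [-0.1, -0.0, -1.5]
opening: 0.0363
```

Run:
```python
from h import *
o=np.array([.5725,-.0833]);ex=np.array([.94,-.342]);ey=np.array([.342,.94])
p,R,s=tool();print(p,s['opening'],s['ft_force'],s['time_s'])
g=grab('wrist','w7.png');P=cloud(g);d=P[...,:2]-o;bx=d@ex;by=d@ey;z=P[...,2]
m=(z>.02)&(z<.045)&(abs(bx)<.075)&(by>.01)&(by<.142)
b=np.stack([bx[m],by[m]],-1)*1000;print('clamp box frame',cv2.minAreaRect(b.astype(np.float32)),np.percentile(z[m],[5,25,50,75,95]))
A=np.c_[b/1000,np.ones(len(b))];t=abs(z[m]-np.median(z[m]))<.006;print('tilt',np.linalg.lstsq(A[t],z[m][t],rcond=None)[0])
k=(abs(z-.010)<.0025)&(abs(bx)<.07)&(by>0)&(by<.146);print('pad y',np.percentile(by[k],[1,99]))
for n in('scene','side'):
    f=grab(n);P=cloud(f);d=P[...,:2]-o;bx=d@ex;by=d@ey;z=P[...,2]
    m=(z>.15)&(z<.27)&(abs(by)<.15)&(abs(bx-.083)<.1);print('lid',m.sum(),np.polyfit(z[m]-.1105,bx[m],1)[0])
    # knob: points behind lid's top face
    t=(z>.095)&(z<.112)&(abs(bx)<.12)&(by>.17)&(by<.35);print('tin',np.median(P[t],0))
```

```text
[ 0.57494217 -0.02808085  0.27459632] 0.036270795356284836 [-0.12227666 -0.00793629 -1.49305051] 30.15
clamp box frame ((-7.793796539306641, 80.25631713867188), (119.43400573730469, 71.86056518554688), 2.38004469871521) [0.02292747 0.0282243  0.03075343 0.03164693 0.03256999]
tilt [-0.00757511 -0.03401055  0.03287404]
pad y [0.02241809 0.14479431]
lid 1564 0.256484855880841
tin [0.68485084 0.16072736 0.10391274]
lid 1774 0.22927893724149415
tin [0.67824845 0.16399346 0.10525733]
```

View pics/w7.png

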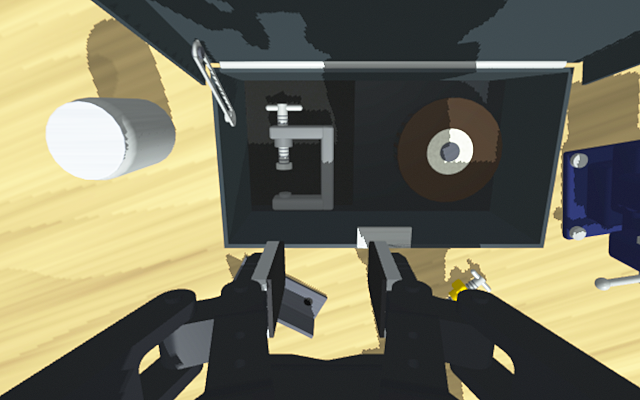

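The clamp lies flat on the pad at box (-8, 80) mm, against a pad centre of about (0, 83). The discs, tin and offcut are in place and the gripper is clear. Handing in.

```bash
python3 -c "
from h import *
print(ticket.close_job())"
```

```text
the job is handed in; nothing more can be done
None
```

The job is handed in at about 30 s of robot time, with every step done. I moved the clamp to the bench, pulled the T-knob up, turned it about 1.45 rad and pushed it back down. I then swung the lid onto its stop by the bow handle and laid the clamp on the pad.

**Last checks, after placing:**
- **Clamp:** it lies flat, centred about 8 mm (x) and 3 mm (y) from the pad's centre. Its top is at about z 0.032, as expected. A rough plane fit gave about 0.035 rad of tilt, under the 0.12 limit.
- **Lid:** it leans about 13–14° past upright by camera fit, which means it is on its stop (nominally 12°).
- **Tin:** it moved less than 1 mm.
- **Discs and offcut:** they look unmoved in the pictures.
- **Gripper:** it is open, clear of everything and in free air.

**Not rechecked:** I measured the knob and latch before opening the lid (knob down, 1.45 rad), but not again once the lid was open. No check failed. The early depth readings put the clamp's yaw several degrees apart, and a closer wrist view settled it before I gripped.

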